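Slide the sample carrier along its loading track into the locating notches and latch it

TASK

Load the blue sample carrier: with a fingertip push its upright end plate so that the carrier slides along the rails of the loading track, gently and without ramming it, until you feel it drop level into the locating notches; then push the red peg to swing the latch fully shut over the carrier's edge. The carrier is only pushed, never picked up, and the well plate must stay in its nest. Leave the jar, the bottle and the dish alone, and finish clear of everything.

Things in the scene. Friction and masses are not known exactly. Their poses are not given: they have to be found in the camera images.
- track: Fixed track: grey base plate 500 (x) x 240 (y) x 12 mm, origin centre of underside, z up. The carrier slides along its +x (robot's left, within 15 deg), towards a white housing 110 mm high at x +170..+250. Two steel rails along x at y = +-46..+-77 mm, tops 26 mm above the bench; side guides 34 mm high leave the carrier 2 mm play each side.
- track_seat (a point): Point on the track where the carrier's origin lies (within 2 mm in x and y) when all four feet are down in the notches: track (35, 0, 18) mm, 18 mm above the bench. Axes as the track's. While it slides on the rails the carrier's origin is 8 mm higher, and 70 to 150 mm short of this point at the start.
- notch_outer (a point): Floor of one of four square notches in the rails, 16 mm long in x, 8 mm deep: track (130, -67, 18) mm. Its twin is at y +67; the other two are at x = -50, y = +-53 mm, in the inner half of the rails, so all four feet drop together. The notch walls are vertical: once dropped, the carrier stops dead and the push force rises at once.
- carrier: Loose blue board 230 (x, along the track's +x) x 150 x 8 mm on four white feet 10 mm high, about 0.4 to 0.65 kg. Origin under its centre at the foot soles, z up; board top 18 mm above it. Slides with 2 to 6 N of friction and drops 8 mm by its own weight over the notches. If the finger's friction holds an end up, it settles when the finger is withdrawn.
- carrier_push (a point): Centre of the flat outer face of the carrier's upright aluminium end plate, where it is pushed along the carrier's +x: carrier (-115, 0, 36) mm. The plate is 70 mm wide (y), 8 mm thick, and stands from 18 to 54 mm above the carrier's origin.
- plate: Loose white 24-well plate 128 x 86 x 20 mm (x, y, z) lying in a corner nest on the carrier, origin at the centre of its underside, at carrier (44, 0, 18) mm; its top is 64 mm above the bench while sliding.
- latch (a joint): Turn latch about its vertical pivot, rad: 0 = fully shut, at its stop, bar along the track's +y across the edge of the seated carrier; open is positive, counter-clockwise from above (1.57: bar along the track's -x; stop at 2.2). Starts 1.5 to 2.1, stays where left, about 1 N at the peg moves it. It cannot shut on a carrier that is not down in the notches.
- latch_pivot (a point): Fixed pivot of the latch, at track (-20, -98, 39) mm, the level of the underside of the latch bar. The bar is 5 mm thick (39 to 44 mm above the bench), 16 mm wide, and reaches 45 mm from the pivot; 3 mm of air remains between it and the top of the seated carrier.
- latch_peg (a point): Centre of the top of the red upright finger peg on the latch bar, 10 mm in diameter, 36 mm from the pivot axis, its top 67 mm above the bench, 23 mm above the bar.
- jar: Bystander: loose white screw-top jar, 76 mm in diameter, 85 mm high, origin at the centre of its underside.
- reagent: Bystander: loose amber bottle with a blue cap, 52 mm in diameter, 95 mm high, origin at the centre of its underside.
- dish: Bystander: loose black round dish, 104 mm in diameter, with a small white cup in it, 40 mm high in all, origin at the centre of its underside.
There are look-alikes about, which are no part of the job. Of the things shaped like the plate, the white one is meant.

How it is judged:
By the outcome, as a careful person would: the job done as asked, in the order asked, and still so for the second after the job is handed in, with the robot touching nothing.
It also fails if it takes over 48 s, if anything falls off the work surface, if the arm or the gripper's body presses on something with over 40 N, if the wrist force passes 120 N, or if a joint passes its speed limit or range.

ROBOT

A 6-joint arm with a two-finger parallel gripper is mounted at the origin on the work surface. World frame = base frame: x ahead of the robot, y to its left, z up, the work surface at z = 0. Lengths are in m, angles in rad, forces in N, time in s.
With the tool pointing down it reaches from about 0.3 to 0.875 m from the base axis. Payload 6.4 kg.
Tool frame: the origin (TCP) lies at the very end of the fingers, on their centre line; the grasp point (between the pads) lies ctrl.grip_point_offset behind it (ctrl.grip_point_offset is the distance from the TCP to the grasp point, in m); z points along the fingers, x is the direction in which the jaws open and shut, and the axes are right-handed (so a half turn about z gives the same grasp; the last joint's range is limited). The gripper opens to 85 mm and grips with 20 to 120 N. Pads are 22 mm wide; open, the fingers measure 114 mm over their backs; the gripper's body (76 mm by 85 mm) begins 54 mm behind the grasp point. The pads swing forward as they close: fully open they stand 13 mm farther back than shut.
Start: joints at [1.068, 0.181, 1.607, -0, 1.354, -0.206], TCP at [0.168, 0.55, 0.231] pointing down, gripper open.
Joint ranges: [-2.99, 2.99], [-0.89, 2.07], [0.3, 2.58], [-1.14, 4.28], [0, 2.63], [-3.12, 3.12]. Speed limits (rad/s): [2.57, 2.57, 3.01, 3.14, 3.14, 3.14].

INTERFACE

Orientations are given as a unit quaternion [w, x, y, z].
In Python, from bench import get_obs, viewer, workorder, ctrl gives the robot as it stands. The module is installed in compiled form; this text tells all that it offers.
- The arm moves only by the tool move_arm, never from a script. Its argument "increments" is a list of rows, each an object of numbers: "tx", "ty", "tz": the shift along the tool's x, y, z in m; "turn": the turn about the tool's z in degrees. A call has 1 to 20 rows; each row is the pose to reach, as a shift and turn from the pose commanded when the call began, along the tool's axes at that moment; what a row does not reach only later rows make up. A row lasts 1/12 s, in which the tool goes at most 41.7 mm and 7.16 degrees, less where a joint would pass 70% of its speed; a pose out of reach is approached as far as the arm can. A call with a gripper value outside its range is refused whole. "gripper" is the opening, from 0 (shut) to 1 (fully open), set as the call begins (left out, the last holds). The fingers move at their own pace and stop on an object; the grip force is fixed at half the most. Time passes only in rows, so rows that repeat a pose let the fingers close. It gives the time, the measured TCP pose, the force and the opening at its end, in the units of the state.
- get_obs(): the state, without advancing time (a new reading comes with each control period).
- viewer.camera(name): name is "side" or "top"; returns (picture, depth): 400x640x3 uint8, red, green, blue; 400x640 float32, m along the optical axis (not along the pixel's ray), 0 where there is no reading.
- viewer.get_calibration(name): a dict with "intrinsics" (3x3 intrinsics, pixels), "origin" and "attitude" of the camera in the world. Camera axes: x right, y up, looking along -z (the intrinsics and any distortion apply to the point x, -y, -z); pixel columns grow to the right and rows downward; lengths in m; the calibration is good to about 2 mm. A picture is of the moment at which its call begins. get_calibration takes no time and is no camera call.
- workorder.hand_in(): hands the job in, once; it reports no verdict.
The state is a dict: "time_s": time; "q": joint angles; "dq": joint speeds; "joint_efforts": joint torques, N m; "eef_pos": TCP position; "eef_rot": TCP orientation; "wrist_force": force on the tool from outside, world axes, zero at the start; "torque": the same for the moment, N m; "opening": opening from 0.0 (shut) to 1.0 (fully open).
Only numpy, scipy, OpenCV 4.12 (cv2) and the standard library are available. Lean on these libraries where they do the work, as an engineer would, in place of code of your own. Each camera call takes 0.05 s, during which the arm holds its last target.

## Working session

There is one attempt and no reset: what is moved stays moved. The work goes in short steps, Python scripts to look and compute and a tool call to move; the robot and the scene stay as the last step left them, time stands still between calls to the robot, and variables do not carry over. Pictures are saved under pics/ and viewed, and the job is handed in when it is done.

Besides the shell and the picture viewer there is one more tool, called as name(argument=value, ...), one argument or row to a line, values as JSON. move_arm: Moves the arm, as the interface text tells. Its arguments: {"type":"object","properties":{"increments":{"type":"array"},"gripper":{"type":"number"}},"required":["increments"]}

```bash
mkdir -p pics; python3 - <<'E'
from bench import get_obs, viewer, ctrl
import cv2,numpy as np
o=get_obs();print({k:np.round(v,3) for k,v in o.items()})
for n in("top","side"):
    p,d=viewer.camera(n);cv2.imwrite(f"pics/{n}0.png",p[...,::-1]);np.save(f"{n}0d.npy",d);np.save(f"{n}0.npy",p)
    print(n,viewer.get_calibration(n))
print(ctrl.grip_point_offset)
E
```

```text
{'time_s': np.float64(0.0), 'q': array([ 1.068,  0.182,  1.608, -0.   ,  1.354, -0.206]), 'dq': array([ 0.   ,  0.   ,  0.002, -0.001,  0.002,  0.   ]), 'joint_efforts': array([ 2.0000e-03, -4.4486e+01, -3.5135e+01,  0.0000e+00,  9.0000e-03,
        0.0000e+00]), 'eef_pos': array([0.168, 0.549, 0.23 ]), 'eef_rot': array([ 0.   ,  0.804,  0.595, -0.001]), 'wrist_force': array([ 0.265, -0.407, -0.125]), 'torque': array([-0.005,  0.011, -0.014]), 'opening': np.float64(1.001)}
top {'intrinsics': array([[388.89027191,   0.        , 323.62906865],
       [  0.        , 388.89027191, 207.51209243],
       [  0.        ,   0.        ,   1.        ]]), 'origin': array([ 0.41285298, -0.08117788,  1.06037003]), 'attitude': array([-0.70101671, -0.03735349,  0.02983237,  0.71154081])}
side {'intrinsics': array([[455.5181898 ,   0.        , 311.03916545],
       [  0.        , 455.5181898 , 195.19901523],
       [  0.        ,   0.        ,   1.        ]]), 'origin': array([ 0.35694654, -0.95038132,  0.93245092]), 'attitude': array([ 0.91108128,  0.39869402, -0.03299497, -0.09942493])}
0.0187
```

View pics/top0.png

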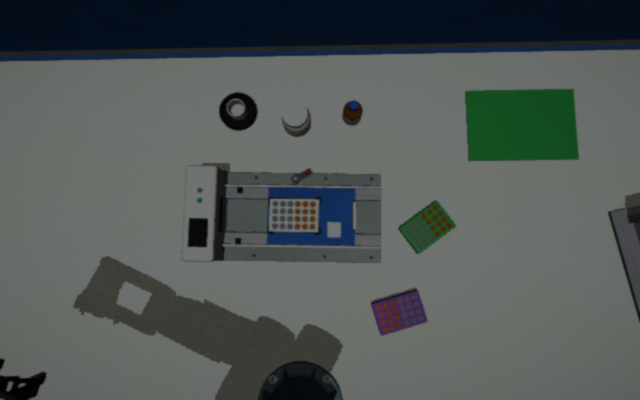

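View pics/side0.png

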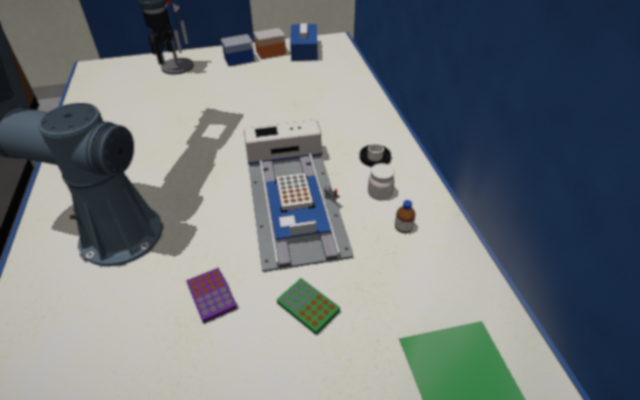

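The top view shows the track with its housing at left (185–222,165–262), the blue carrier (268–356), the end plate near x≈355 and the red peg near (308,171). The jar, bottle and dish are beyond it. I'll zoom in to measure.

```bash
cat > h.py <<'E'
import numpy as np,cv2
from scipy.spatial.transform import Rotation as R
from bench import viewer,get_obs
def cal(n):
    c=viewer.get_calibration(n);q=c["attitude"];return c["intrinsics"],np.array(c["origin"]),R.from_quat(q,scalar_first=True).as_matrix()
def ray(n,uv,z):
    K,o,A=cal(n);uv=np.atleast_2d(uv).astype(float)
    d=np.c_[(uv[:,0]-K[0,2])/K[0,0],-(uv[:,1]-K[1,2])/K[1,1],-np.ones(len(uv))]@A.T
    return o+d*((z-o[2])/d[:,2])[:,None]
def proj(n,P):
    K,o,A=cal(n);c=(np.atleast_2d(P)-o)@A
    return np.c_[K[0,2]+K[0,0]*c[:,0]/-c[:,2],K[1,2]-K[1,1]*c[:,1]/-c[:,2]]
E
python3 - <<'E'
from h import *
t=np.load('top0.npy');s=np.load('side0.npy')
cv2.imwrite('pics/topz.png',cv2.resize(t[150:275,175:390],None,fx=3.7,fy=3.7,interpolation=cv2.INTER_CUBIC)[...,::-1])
cv2.imwrite('pics/sidez.png',cv2.resize(s[115:270,235:360],None,fx=3.8,fy=3.8,interpolation=cv2.INTER_CUBIC)[...,::-1])
hsv=cv2.cvtColor(t,cv2.COLOR_RGB2HSV)
m=cv2.inRange(hsv,(105,120,60),(125,255,255));m[:150]=0;m[280:]=0
c=max(cv2.findContours(m,0,1)[0],key=cv2.contourArea);r=cv2.minAreaRect(c);b=cv2.boxPoints(r)
print(r,'\n',ray('top',b,.044).round(4))
m=cv2.inRange(hsv,(0,120,60),(8,255,255))|cv2.inRange(hsv,(170,120,60),(180,255,255))
m[:160]=0;m[185:]=0;m[:,:285]=0;m[:,330:]=0
ys,xs=np.nonzero(m);print('red',len(xs),xs.mean(),ys.mean(),xs.min(),xs.max(),ys.min(),ys.max(),ray('top',[xs.mean(),ys.mean()],.064))
E
```

```text
((310.4999694824219, 215.99998474121094), (55.99999237060547, 86.99998474121094), 90.0) 
 [[ 0.5639  0.0778  0.044 ]
 [ 0.5603 -0.1518  0.044 ]
 [ 0.4133 -0.1486  0.044 ]
 [ 0.4166  0.0779  0.044 ]]
red 10 306.5 171.0 305 308 170 172 [[ 0.60390541 -0.02811465  0.064     ]]
```

View pics/topz.png

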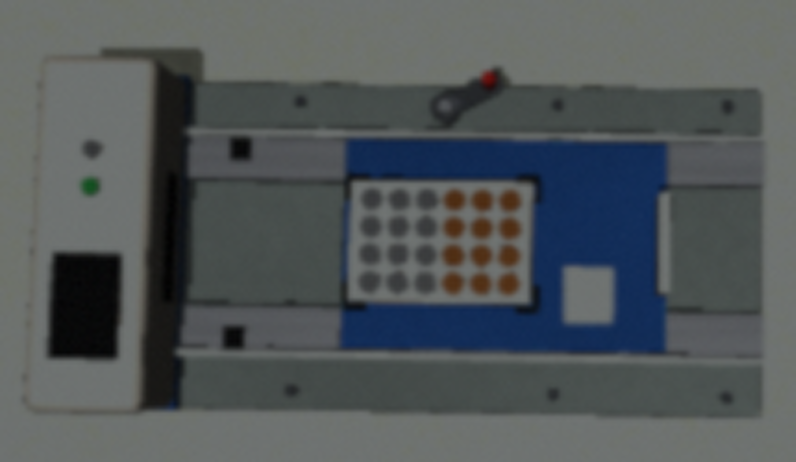

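View pics/sidez.png

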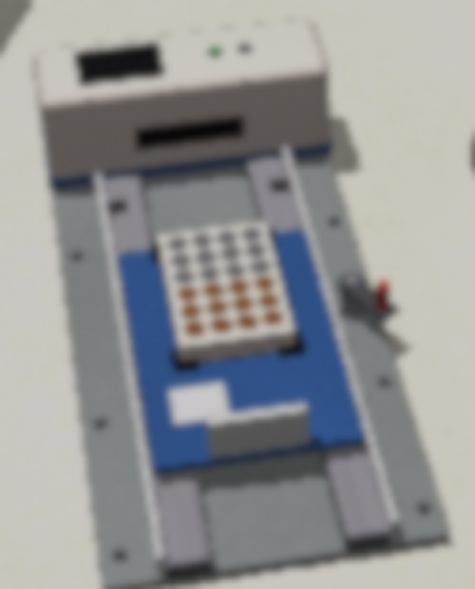

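The zooms show the outer notches at about (240,148) and (233,337), the pivot at (446,104), the peg at (490,78) and the end plate at x≈657–670. I'll turn these into world positions.

```bash
python3 - <<'E'
from h import *
t=np.load('top0.npy');g=cv2.cvtColor(t,cv2.COLOR_RGB2GRAY).astype(float)
hsv=cv2.cvtColor(t,cv2.COLOR_RGB2HSV)
def f(u,v): return [175+(u+.5)/3.7-.5,150+(v+.5)/3.7-.5]
def dark(u,v,r=5):
    u,v=int(round(u)),int(round(v));w=g[v-r:v+r+1,u-r:u+r+1];bg=np.percentile(w,70);k=np.clip(bg-15-w,0,None)
    yy,xx=np.mgrid[v-r:v+r+1,u-r:u+r+1];return [(k*xx).sum()/k.sum(),(k*yy).sum()/k.sum()]
N=[dark(*f(240,148),4),dark(*f(233,337),4)]
Pn=ray('top',N,.024);print('notch',N,Pn)
br=ray('top',[f(762,90),f(762,415)],.012);print('base right',br)
ph=ray('top',[f(446,104)],.046);print('pivot',ph)
print('peg',ray('top',[f(490,77)],.067))
print('endplate top outer', ray('top',[f(670,191),f(670,294)],.080), 'inner',ray('top',[f(657,191),f(657,294)],.080))
gl=ray('top',[f(190,131),f(762,136),f(180,352),f(762,356)],.034);print('guides',gl)
# blue side lines (board edges)
d=gl[0]-gl[1];e=gl[2]-gl[3];print('ang from +y (ccw)',[np.degrees(np.arctan2(-a[0],a[1])) for a in(d,e)])
d=Pn[0]-Pn[1];print('notch dir',np.degrees(np.arctan2(d[1],d[0])),np.linalg.norm(d))
E
```

```text
notch [[np.float64(239.58663366336634), np.float64(189.63778877887788)], [np.float64(237.67578125), np.float64(240.66796875)]] [[0.56363611 0.15498527 0.024     ]
 [0.42661624 0.1592374  0.024     ]]
base right [[ 0.60236049 -0.22729791  0.012     ]
 [ 0.36505388 -0.22059771  0.012     ]]
pivot [[0.5897956  0.00295761 0.046     ]]
peg [[ 0.6047608  -0.02976037  0.067     ]]
endplate top outer [[ 0.52106476 -0.1529447   0.08      ]
 [ 0.45059185 -0.15138139  0.08      ]] inner [[ 0.52120376 -0.14404934  0.08      ]
 [ 0.45072271 -0.14254616  0.08      ]]
guides [[ 0.57516775  0.18923377  0.034     ]
 [ 0.564891   -0.22328594  0.034     ]
 [ 0.41626041  0.19486277  0.034     ]
 [ 0.40749858 -0.21884207  0.034     ]]
ang from +y (ccw) [np.float64(-1.4270656299290594), np.float64(-1.213283149501529)]
notch dir -1.7774853507722976 0.13708582933093993
```

```bash
cat >> h.py <<'E'
YAW=np.radians(90-1.5); TO=np.array([.4909,.0266])
TX=np.array([np.cos(YAW),np.sin(YAW)]);TY=np.array([-TX[1],TX[0]])
def tr(x,y): return TO+x*TX+y*TY
def totr(p): d=np.asarray(p)[:2]-TO; return np.array([d@TX,d@TY])
def inc(P,yaw=None):
    o=get_obs();A=R.from_quat(o["eef_rot"],scalar_first=True).as_matrix()
    d=(np.asarray(P)-o["eef_pos"])@A
    cur=np.degrees(np.arctan2(A[1,0],A[0,0]))
    t=0 if yaw is None else (-(np.degrees(yaw)-cur)+180)%360-180
    return np.round(d,4),round(t,2)
E
python3 - <<'E'
from h import *
print(tr(-.05,0),'seat',tr(.035,0),'pivot',tr(-.02,-.098),'plate',totr([.4858,-.1522]),'peg',totr([.6048,-.0298])-[-.02,-.098])
for n,uv,z in(('jar',(295,112),.085),('bot',(353,104),.095),('dish',(238,110),.02)):print(n,ray('top',uv,z))
p=tr(-.228,0);print(p,inc([*p,.231],YAW),inc([*p,.048],YAW))
d=np.load('top0d.npy');K,o,A=cal('top')
print('depth pivot region h',np.round(o[2]-d[174:182,292:312],3))
E
```

```text
[ 0.48959115 -0.02338287] seat [0.49181619 0.06158801] pivot [0.58834288 0.00404151] plate [-0.17887223  0.00041781] peg [-0.03339912 -0.01733735]
jar [[ 0.75478365 -0.00109745  0.085     ]]
bot [[ 0.76959616 -0.15045738  0.095     ]]
dish [[0.7861336  0.16165811 0.02      ]]
[ 0.48493166 -0.20132187] (array([-6.252e-01,  5.228e-01,  3.000e-04]), np.float64(-15.51)) (array([-0.6249,  0.5228,  0.1833]), np.float64(-15.51))
depth pivot region h [[-0.003 -0.005 -0.005 -0.007 -0.004 -0.005  0.032  0.032  0.029  0.028
   0.033  0.028  0.031  0.03   0.03   0.029  0.029  0.029  0.025 -0.001]
 [-0.002  0.03   0.031  0.033  0.029  0.031  0.031  0.031  0.033  0.031
   0.031  0.029  0.032  0.026  0.029  0.029  0.03  -0.006 -0.003 -0.   ]
 [ 0.034  0.032  0.035  0.032  0.027  0.028  0.03   0.031  0.031  0.028
   0.032  0.033  0.034  0.032  0.028 -0.004  0.001 -0.001  0.001  0.003]
 [ 0.03   0.03   0.033  0.031  0.034  0.029  0.027  0.031  0.03   0.031
   0.031  0.032  0.028 -0.004  0.    -0.004 -0.003 -0.002  0.002 -0.005]
 [ 0.031  0.033  0.034  0.035  0.034  0.029  0.03   0.028  0.03   0.034
   0.027 -0.003 -0.001  0.002 -0.001  0.001  0.001 -0.002 -0.001 -0.001]
 [ 0.027  0.033  0.033  0.03   0.032  0.03   0.032  0.033  0.033 -0.004
   0.002 -0.003 -0.004 -0.003  0.002 -0.002 -0.001 -0.002  0.004  0.001]
 [ 0.034  0.032  0.033  0.033  0.032  0.03   0.033 -0.003  0.001  0.004
  -0.004 -0.001 -0.002 -0.001  0.     0.001  0.001 -0.001 -0.002  0.003]
 [ 0.034  0.032  0.03   0.034  0.029  0.032  0.028 -0.005  0.    -0.002
  -0.004 -0.    -0.002 -0.004  0.002  0.001 -0.003  0.003 -0.     0.001]]
```

move_arm(
  gripper=0,
  increments=[
    {"tx": -0.03, "ty": 0.025, "tz": 0, "turn": -3},
    {"tx": -0.06, "ty": 0.05, "tz": 0, "turn": -6},
    {"tx": -0.09, "ty": 0.075, "tz": 0, "turn": -10},
    {"tx": -0.12, "ty": 0.1, "tz": 0, "turn": -15.5},
    {"tx": -0.15, "ty": 0.126, "tz": 0, "turn": -15.5},
    {"tx": -0.18, "ty": 0.15, "tz": 0, "turn": -15.5},
    {"tx": -0.21, "ty": 0.176, "tz": 0, "turn": -15.5},
    {"tx": -0.24, "ty": 0.2, "tz": 0, "turn": -15.5},
    {"tx": -0.27, "ty": 0.226, "tz": 0, "turn": -15.5},
    {"tx": -0.3, "ty": 0.25, "tz": 0, "turn": -15.5},
    {"tx": -0.33, "ty": 0.276, "tz": 0, "turn": -15.5},
    {"tx": -0.36, "ty": 0.301, "tz": 0, "turn": -15.5},
    {"tx": -0.39, "ty": 0.326, "tz": 0, "turn": -15.5},
    {"tx": -0.42, "ty": 0.351, "tz": 0, "turn": -15.5},
    {"tx": -0.45, "ty": 0.376, "tz": 0, "turn": -15.5},
    {"tx": -0.48, "ty": 0.401, "tz": 0, "turn": -15.5},
    {"tx": -0.51, "ty": 0.426, "tz": 0, "turn": -15.5},
    {"tx": -0.54, "ty": 0.451, "tz": 0, "turn": -15.5},
    {"tx": -0.57, "ty": 0.476, "tz": 0, "turn": -15.5},
    {"tx": -0.6, "ty": 0.5, "tz": 0, "turn": -15.5},
  ],
)

```text
time_s: 1.77
eef_pos: [0.471, -0.1721, 0.2308]
eef_rot: [-0.0, 0.717, 0.698, 0.0]
wrist_force: [0.6, 1.2, 1.3]
opening: 0.002
```

```bash
python3 - <<'E'
from h import *
o=get_obs();print(o['time_s'],o['eef_pos'],o['q'],o['opening'],o['wrist_force'])
p=tr(-.228,0);print(inc([*p,.048],YAW))
p,d=viewer.camera("top");cv2.imwrite('pics/top1.png',p[...,::-1])
m=cv2.inRange(cv2.cvtColor(p,cv2.COLOR_RGB2HSV),(0,120,60),(8,255,255))
E
```

```text
1.7667 [ 0.47099964 -0.1720856   0.23084881] [-5.87528247e-01  1.51829627e-02  1.78822732e+00  1.56372633e-04
  1.33874394e+00 -2.13148076e+00] 0.0016802940757645254 [0.63272803 1.20965612 1.30787846]
(array([-0.0289,  0.0148,  0.1828]), np.float64(-0.04))
```

move_arm(
  increments=[
    {"tx": -0.015, "ty": 0.008, "tz": 0.01},
    {"tx": -0.029, "ty": 0.015, "tz": 0.035},
    {"tx": -0.029, "ty": 0.015, "tz": 0.065},
    {"tx": -0.029, "ty": 0.015, "tz": 0.095},
    {"tx": -0.029, "ty": 0.015, "tz": 0.125},
    {"tx": -0.029, "ty": 0.015, "tz": 0.15},
    {"tx": -0.029, "ty": 0.015, "tz": 0.17},
    {"tx": -0.029, "ty": 0.015, "tz": 0.183},
    {"tx": -0.029, "ty": 0.015, "tz": 0.183},
  ],
)

```text
validation failed for argument at $.in...
```

```bash
python3 - <<'E'
from h import *
o=get_obs();print(o['time_s'],o['eef_pos'],totr(o['eef_pos']),o['wrist_force'])
for n in ("top","side"):
    p,d=viewer.camera(n);q=p[100:300,170:420] if n=="top" else p[80:300,200:400]
    cv2.imwrite(f'pics/{n}2.png',cv2.resize(q,None,fx=2.7,fy=2.7,interpolation=cv2.INTER_CUBIC)[...,::-1])
E
```

```text
1.8167 [ 0.4730104  -0.17823243  0.23093874] [-0.20523053  0.01252159] [-2.15274392 -5.43141437  1.12400705]
```

View pics/side2.png

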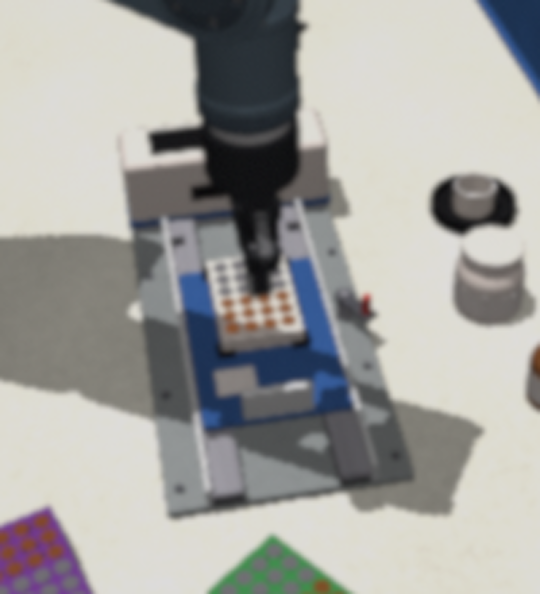

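The move was refused by validation, so nothing moved except the arm settling. My guess is that every row needs a "turn" key. The picture shows the finger still high above the track and the scene untouched.

```bash
python3 - <<'E'
from h import *
o=get_obs();print(o['time_s'],o['eef_pos'],totr(o['eef_pos']),o['wrist_force'])
print(inc([*tr(-.228,0),.048],YAW))
E
```

```text
1.9167 [ 0.470863   -0.17230592  0.23041989] [-0.19936227  0.01482338] [ 0.05113501 -0.48917202 -0.30902581]
(array([-0.0287,  0.0152,  0.1824]), np.float64(-0.21))
```

move_arm(
  increments=[
    {"tx": -0.015, "ty": 0.008, "tz": 0.01, "turn": 0},
    {"tx": -0.029, "ty": 0.015, "tz": 0.035, "turn": 0},
    {"tx": -0.029, "ty": 0.015, "tz": 0.065, "turn": 0},
    {"tx": -0.029, "ty": 0.015, "tz": 0.095, "turn": 0},
    {"tx": -0.029, "ty": 0.015, "tz": 0.125, "turn": 0},
    {"tx": -0.029, "ty": 0.015, "tz": 0.15, "turn": 0},
    {"tx": -0.029, "ty": 0.015, "tz": 0.17, "turn": 0},
    {"tx": -0.029, "ty": 0.015, "tz": 0.182, "turn": 0},
    {"tx": -0.029, "ty": 0.015, "tz": 0.182, "turn": 0},
  ],
)

```text
time_s: 2.67
eef_pos: [0.4829, -0.1972, 0.0467]
eef_rot: [-0.003, 0.716, 0.698, -0.0]
wrist_force: [-0.5, -0.9, -0.1]
opening: -0.003
```

```bash
python3 - <<'E'
from h import *
o=get_obs();print(o['time_s'],o['eef_pos'],totr(o['eef_pos']),o['wrist_force'])
for n in ("top","side"):
    p,d=viewer.camera(n);q=p[100:300,170:420] if n=="top" else p[80:300,200:400]
    cv2.imwrite(f'pics/{n}3.png',cv2.resize(q,None,fx=2.7,fy=2.7,interpolation=cv2.INTER_CUBIC)[...,::-1])
E
```

```text
2.6667 [ 0.48292177 -0.19717128  0.04667244] [-0.22390344  0.00211785] [-0.49326001 -0.88775621 -0.05077269]
```

View pics/side3.png

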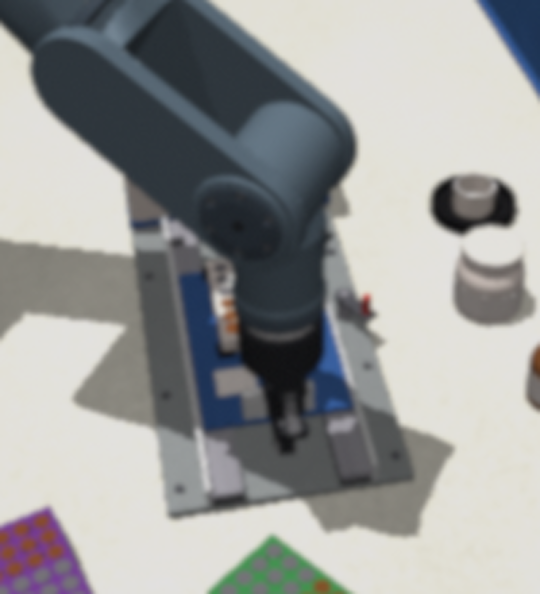

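move_arm(
  increments=[
    {"tx": 0.005, "ty": 0, "tz": 0, "turn": 0},
    {"tx": 0.01, "ty": 0, "tz": 0, "turn": 0},
    {"tx": 0.014, "ty": 0, "tz": 0, "turn": 0},
    {"tx": 0.016, "ty": 0, "tz": 0, "turn": 0},
    {"tx": 0.018, "ty": 0, "tz": 0, "turn": 0},
    {"tx": 0.02, "ty": 0, "tz": 0, "turn": 0},
    {"tx": 0.022, "ty": 0, "tz": 0, "turn": 0},
    {"tx": 0.024, "ty": 0, "tz": 0, "turn": 0},
    {"tx": 0.026, "ty": 0, "tz": 0, "turn": 0},
    {"tx": 0.028, "ty": 0, "tz": 0, "turn": 0},
    {"tx": 0.03, "ty": 0, "tz": 0, "turn": 0},
    {"tx": 0.032, "ty": 0, "tz": 0, "turn": 0},
    {"tx": 0.034, "ty": 0, "tz": 0, "turn": 0},
    {"tx": 0.036, "ty": 0, "tz": 0, "turn": 0},
    {"tx": 0.038, "ty": 0, "tz": 0, "turn": 0},
    {"tx": 0.04, "ty": 0, "tz": 0, "turn": 0},
  ],
)

```text
time_s: 4.1
eef_pos: [0.4861, -0.1597, 0.0493]
eef_rot: [0.0, 0.716, 0.698, -0.0]
wrist_force: [-0.2, -2.2, -1.4]
opening: -0.0
```

```bash
python3 - <<'E'
from h import *
o=get_obs();print(o['time_s'],o['eef_pos'],totr(o['eef_pos']),o['wrist_force'])
for n in ("top","side"):
    p,d=viewer.camera(n);q=p[100:300,170:420] if n=="top" else p[80:300,200:400]
    cv2.imwrite(f'pics/{n}4.png',cv2.resize(q,None,fx=2.7,fy=2.7,interpolation=cv2.INTER_CUBIC)[...,::-1])
E
```

```text
4.1 [ 0.48614844 -0.15968469  0.04931282] [-1.86345234e-01 -1.26433351e-04] [-0.21253413 -2.19576674 -1.35292536]
```

View pics/top4.png

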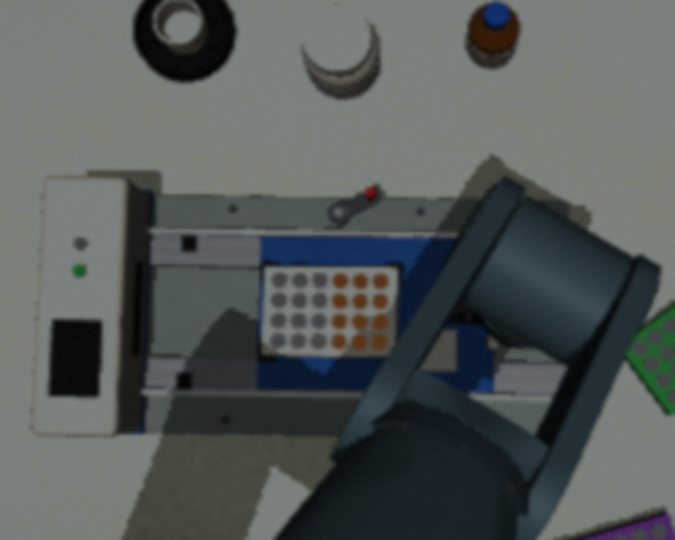

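View pics/side4.png

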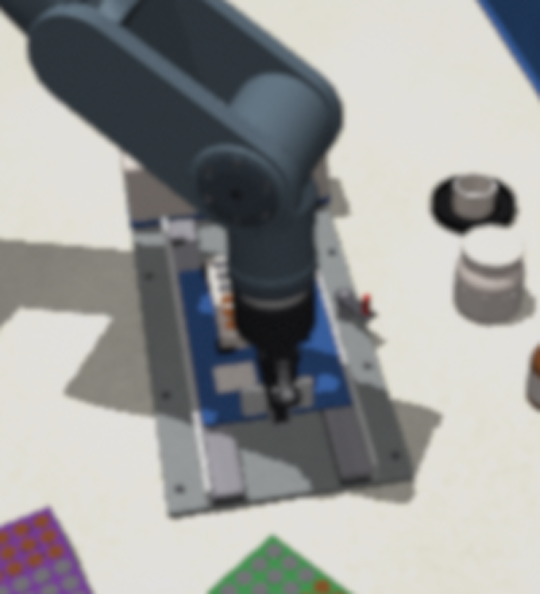

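```bash
cat >> h.py <<'E'
def front(tag=None):
    p,d=viewer.camera("top");hsv=cv2.cvtColor(p,cv2.COLOR_RGB2HSV)
    if tag: cv2.imwrite(f'pics/{tag}.png',cv2.resize(p[100:300,170:420],None,fx=2.7,fy=2.7,interpolation=cv2.INTER_CUBIC)[...,::-1])
    for r in (189,192,237,240):
        row=p[r].astype(int);b=(row[:,2]-row[:,0])
        s=b[226:330];i=np.argmax(s>30);a,c=s[i-1],s[i];u=226+i-1+(30-a)/(c-a)
        for z in (.044,.036): print(r,round(u,2),z,'front x',totr(ray('top',[u,r],z)[0]).round(4))
E
python3 - <<'E'
from h import *
front()
o=get_obs();print(o['time_s'],totr(o['eef_pos']),o['eef_pos'][2],o['wrist_force'])
E
```

```text
189 265.7 0.044 front x [ 0.0565 -0.069 ]
189 265.7 0.036 front x [ 0.0578 -0.0701]
192 265.74 0.044 front x [ 0.0562 -0.061 ]
192 265.74 0.036 front x [ 0.0575 -0.062 ]
237 265.55 0.044 front x [0.0536 0.0575]
237 265.55 0.036 front x [0.0549 0.0573]
240 265.36 0.044 front x [0.0539 0.0653]
240 265.36 0.036 front x [0.0552 0.0652]
4.25 [-1.85969678e-01 -1.00652574e-04] 0.04931410214857326 [1.17928081 0.07158695 0.17628544]
```

move_arm(
  increments=[
    {"tx": 0.002, "ty": 0, "tz": 0, "turn": 0},
    {"tx": 0.004, "ty": 0, "tz": 0, "turn": 0},
    {"tx": 0.007, "ty": 0, "tz": 0, "turn": 0},
    {"tx": 0.01, "ty": 0, "tz": 0, "turn": 0},
    {"tx": 0.013, "ty": 0, "tz": 0, "turn": 0},
    {"tx": 0.016, "ty": 0, "tz": 0, "turn": 0},
    {"tx": 0.019, "ty": 0, "tz": 0, "turn": 0},
    {"tx": 0.022, "ty": 0, "tz": 0, "turn": 0},
    {"tx": 0.025, "ty": 0, "tz": 0, "turn": 0},
    {"tx": 0.028, "ty": 0, "tz": 0, "turn": 0},
    {"tx": 0.031, "ty": 0, "tz": 0, "turn": 0},
    {"tx": 0.034, "ty": 0, "tz": 0, "turn": 0},
    {"tx": 0.037, "ty": 0, "tz": 0, "turn": 0},
    {"tx": 0.04, "ty": 0, "tz": 0, "turn": 0},
    {"tx": 0.043, "ty": 0, "tz": 0, "turn": 0},
    {"tx": 0.046, "ty": 0, "tz": 0, "turn": 0},
    {"tx": 0.049, "ty": 0, "tz": 0, "turn": 0},
    {"tx": 0.052, "ty": 0, "tz": 0, "turn": 0},
    {"tx": 0.054, "ty": 0, "tz": 0, "turn": 0},
    {"tx": 0.056, "ty": 0, "tz": 0, "turn": 0},
  ],
)

```text
time_s: 5.92
eef_pos: [0.4876, -0.1033, 0.0493]
eef_rot: [0.0, 0.716, 0.698, -0.0]
wrist_force: [0.1, -2.2, -0.2]
opening: 0.003
```

```bash
python3 - <<'E'
from h import *
o=get_obs();print(o['time_s'],totr(o['eef_pos']),o['eef_pos'][2],o['wrist_force'])
front('top5')
E
```

```text
5.9167 [-1.29949000e-01 -8.75058365e-05] 0.04930821196245821 [ 0.06009423 -2.24411761 -0.2212694 ]
189 244.74 0.044 front x [ 0.112  -0.0684]
189 244.74 0.036 front x [ 0.1138 -0.0695]
192 244.68 0.044 front x [ 0.1119 -0.0604]
192 244.68 0.036 front x [ 0.1137 -0.0615]
237 244.2 0.044 front x [0.1095 0.0581]
237 244.2 0.036 front x [0.1112 0.058 ]
240 244.17 0.044 front x [0.1093 0.0659]
240 244.17 0.036 front x [0.1111 0.0659]
```

View pics/top5.png

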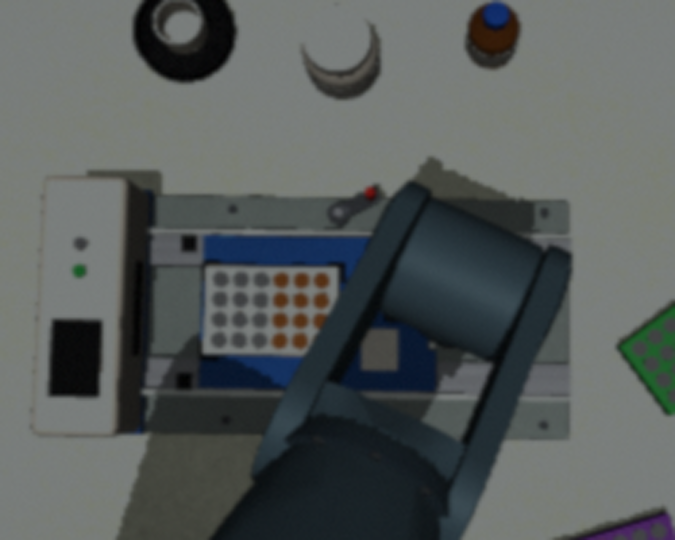

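The carrier slides straight, with its front edge at column ≈203 of the zoom and about 39 mm still to go. The force is about 2 N.

move_arm(
  increments=[
    {"tx": 0.001, "ty": 0, "tz": 0, "turn": 0},
    {"tx": 0.003, "ty": 0, "tz": 0, "turn": 0},
    {"tx": 0.005, "ty": 0, "tz": 0, "turn": 0},
    {"tx": 0.007, "ty": 0, "tz": 0, "turn": 0},
    {"tx": 0.009, "ty": 0, "tz": 0, "turn": 0},
    {"tx": 0.011, "ty": 0, "tz": 0, "turn": 0},
    {"tx": 0.013, "ty": 0, "tz": 0, "turn": 0},
    {"tx": 0.015, "ty": 0, "tz": 0, "turn": 0},
    {"tx": 0.017, "ty": 0, "tz": 0, "turn": 0},
    {"tx": 0.019, "ty": 0, "tz": 0, "turn": 0},
    {"tx": 0.021, "ty": 0, "tz": 0, "turn": 0},
    {"tx": 0.023, "ty": 0, "tz": 0, "turn": 0},
    {"tx": 0.025, "ty": 0, "tz": 0, "turn": 0},
    {"tx": 0.027, "ty": 0, "tz": 0, "turn": 0},
    {"tx": 0.029, "ty": 0, "tz": 0, "turn": 0},
    {"tx": 0.03, "ty": 0, "tz": 0, "turn": 0},
    {"tx": 0.031, "ty": 0, "tz": 0, "turn": 0},
  ],
)

```text
time_s: 7.38
eef_pos: [0.4884, -0.0724, 0.0493]
eef_rot: [-0.0, 0.716, 0.698, -0.0]
wrist_force: [-0.7, -3.4, 0.2]
opening: 0.004
```

```bash
python3 - <<'E'
from h import *
o=get_obs();print(o['time_s'],totr(o['eef_pos']),o['eef_pos'][2],o['wrist_force'])
E
```

```text
7.3833 [-9.90237231e-02 -7.26890347e-05] 0.04928909901495329 [-0.66219124 -3.37323096  0.21195465]
```

Now 1 mm per row, in short calls, watching the force.

move_arm(
  increments=[
    {"tx": 0.001, "ty": 0, "tz": 0, "turn": 0},
    {"tx": 0.002, "ty": 0, "tz": 0, "turn": 0},
    {"tx": 0.003, "ty": 0, "tz": 0, "turn": 0},
    {"tx": 0.004, "ty": 0, "tz": 0, "turn": 0},
    {"tx": 0.005, "ty": 0, "tz": 0, "turn": 0},
  ],
)

```text
time_s: 7.8
eef_pos: [0.4884, -0.0673, 0.0492]
eef_rot: [-0.0, 0.716, 0.698, 0.0]
wrist_force: [-0.6, -0.3, -0.4]
opening: -0.004
```

move_arm(
  increments=[
    {"tx": 0.001, "ty": 0, "tz": 0, "turn": 0},
    {"tx": 0.002, "ty": 0, "tz": 0, "turn": 0},
  ],
)

```text
time_s: 7.97
eef_pos: [0.4884, -0.0654, 0.0492]
eef_rot: [-0.0, 0.716, 0.698, -0.0]
wrist_force: [0.4, -3.2, -1.0]
opening: -0.003
```

move_arm(
  increments=[
    {"tx": 0.0005, "ty": 0, "tz": 0, "turn": 0},
    {"tx": 0.001, "ty": 0, "tz": 0, "turn": 0},
  ],
)

```text
time_s: 8.13
eef_pos: [0.4885, -0.0644, 0.0492]
eef_rot: [-0.0, 0.716, 0.698, -0.0]
wrist_force: [-0.1, -2.8, -0.1]
opening: -0.002
```

```bash
python3 - <<'E'
from h import *
front('top6')
o=get_obs();print(o['time_s'],totr(o['eef_pos']),o['eef_pos'][2],o['wrist_force'],o['torque'])
E
```

```text
189 231.15 0.044 front x [ 0.148 -0.068]
189 231.15 0.036 front x [ 0.1501 -0.0692]
192 230.73 0.044 front x [ 0.1489 -0.06  ]
192 230.73 0.036 front x [ 0.1509 -0.0611]
237 230.56 0.044 front x [0.1452 0.0585]
237 230.56 0.036 front x [0.1472 0.0584]
240 230.29 0.044 front x [0.1457 0.0664]
240 230.29 0.036 front x [0.1477 0.0663]
8.1833 [-9.09988562e-02  2.14133614e-06] 0.04919927453461728 [-0.37846162 -1.7904447  -0.68743126] [-0.27218881  0.0017996  -0.04426333]
```

View pics/top6.png

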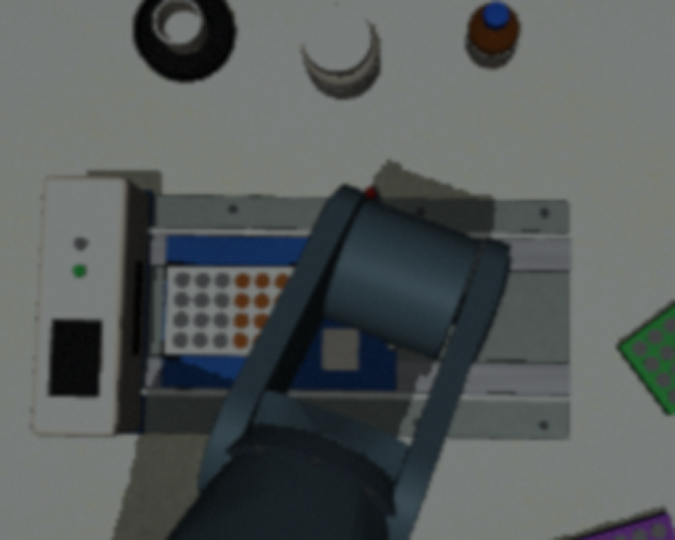

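The front edge is at column ≈166, about 3 mm short of the seat, and no force rise yet. I'll creep on at 0.5 mm per row.

move_arm(
  increments=[
    {"tx": 0.0005, "ty": 0, "tz": 0, "turn": 0},
    {"tx": 0.001, "ty": 0, "tz": 0, "turn": 0},
    {"tx": 0.0015, "ty": 0, "tz": 0, "turn": 0},
  ],
)

```text
time_s: 8.43
eef_pos: [0.4886, -0.0632, 0.0492]
eef_rot: [0.0, 0.716, 0.698, -0.0]
wrist_force: [-0.3, -5.0, -0.4]
opening: 0.002
```

move_arm(
  increments=[
    {"tx": 0.0005, "ty": 0, "tz": 0, "turn": 0},
    {"tx": 0.001, "ty": 0, "tz": 0, "turn": 0},
  ],
)

```text
time_s: 8.6
eef_pos: [0.4888, -0.0631, 0.0494]
eef_rot: [0.001, 0.716, 0.698, -0.001]
wrist_force: [-0.8, -10.2, -2.2]
opening: -0.004
```

move_arm(
  increments=[
    {"tx": 0.0005, "ty": 0, "tz": 0, "turn": 0},
    {"tx": 0.001, "ty": 0, "tz": 0, "turn": 0},
  ],
)

```text
time_s: 8.77
eef_pos: [0.4888, -0.063, 0.0495]
eef_rot: [0.001, 0.716, 0.698, -0.001]
wrist_force: [-2.3, -13.9, -0.8]
opening: 0.006
```

The push force rose from 3 to 14 N with the finger stopped, so the carrier is in the notches. I'll withdraw and check.

move_arm(
  increments=[
    {"tx": -0.004, "ty": 0, "tz": 0, "turn": 0},
    {"tx": -0.012, "ty": 0, "tz": 0, "turn": 0},
    {"tx": -0.025, "ty": 0, "tz": 0, "turn": 0},
    {"tx": -0.03, "ty": 0, "tz": -0.01, "turn": 0},
    {"tx": -0.03, "ty": 0, "tz": -0.035, "turn": 0},
    {"tx": -0.03, "ty": 0, "tz": -0.06, "turn": 0},
    {"tx": -0.03, "ty": 0, "tz": -0.08, "turn": 0},
    {"tx": -0.03, "ty": 0, "tz": -0.08, "turn": 0},
  ],
)

```text
time_s: 9.43
eef_pos: [0.4908, -0.0921, 0.1344]
eef_rot: [0.004, 0.716, 0.698, 0.002]
wrist_force: [2.6, -0.4, 0.1]
opening: -0.001
```

```bash
python3 - <<'E'
from h import *
o=get_obs();print(o['time_s'],totr(o['eef_pos']),o['eef_pos'],o['wrist_force'],o['q'])
front('top7')
p,d=viewer.camera("side")
cv2.imwrite('pics/side7.png',cv2.resize(p[80:300,200:400],None,fx=2.7,fy=2.7,interpolation=cv2.INTER_CUBIC)[...,::-1])
c0=np.array([*tr(-.02,-.098)])
for phi in (206,195):
    a=np.radians(phi); pk=np.array([-.02,-.098])+.036*np.array([np.cos(a),np.sin(a)])
    tg=np.array([np.sin(a),-np.cos(a)]); f=pk-.022*tg
    yaw=YAW+np.arctan2(tg[1],tg[0]); print(phi,'peg',pk,'finger',f,tr(*f),'yaw',np.degrees(yaw),inc([*tr(*f),.053],yaw+np.pi))
E
```

```text
9.4333 [-0.11869793 -0.00305065] [ 0.49084245 -0.09213711  0.13439046] [ 2.62034298 -0.38807089  0.09918118] [-4.24107293e-01  1.20601018e-01  1.88701685e+00  7.32641301e-04
  1.12602382e+00 -1.96876043e+00]
189 230.55 0.044 front x [ 0.1496 -0.068 ]
189 230.55 0.036 front x [ 0.1517 -0.0691]
192 230.52 0.044 front x [ 0.1494 -0.06  ]
192 230.52 0.036 front x [ 0.1515 -0.0611]
237 228.62 0.044 front x [0.1503 0.0586]
237 228.62 0.036 front x [0.1524 0.0585]
240 228.48 0.044 front x [0.1504 0.0664]
240 228.48 0.036 front x [0.1524 0.0664]
206 peg [-0.05235659 -0.11378136] finger [-0.04271242 -0.13355483] [ 0.62329098 -0.01959384] yaw 204.5 (array([0.0752, 0.1326, 0.0779]), np.float64(63.99))
195 peg [-0.05477333 -0.10731749] finger [-0.04907931 -0.12856785] [ 0.61813905 -0.02582801] yaw 193.50000000000003 (array([0.0688, 0.1276, 0.0779]), np.float64(74.99))
```

View pics/side7.png

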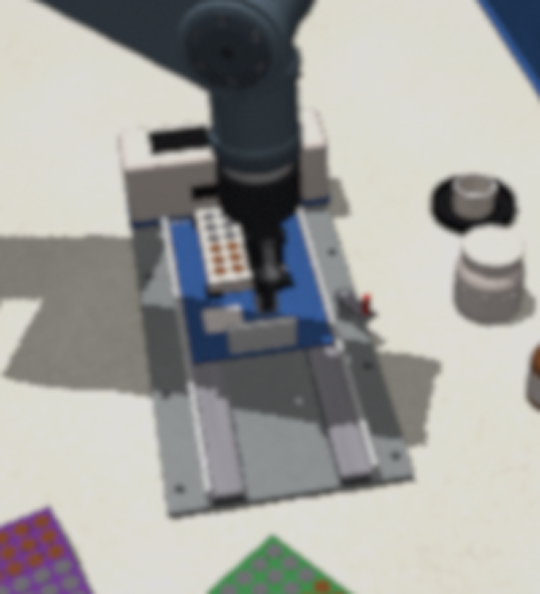

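View pics/top7.png

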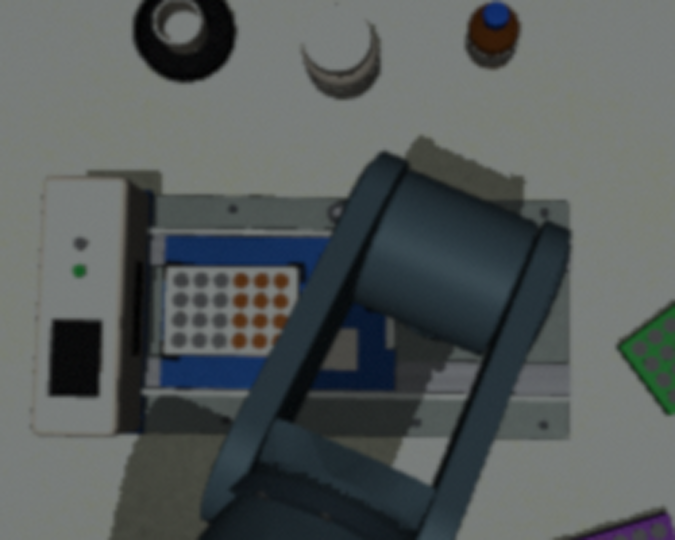

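The views show the carrier at the far end (front edge at column 163 of the top zoom) with the well plate in its nest. I'll confirm the drop with depth.

```bash
cat >> h.py <<'E'
def worldpts(n,d):
    K,o,A=cal(n);v,u=np.mgrid[:400,:640]
    c=np.stack([(u-K[0,2])/K[0,0]*d,-(v-K[1,2])/K[1,1]*d,-d],-1);return c@A.T+o
E
python3 - <<'E'
from h import *
d0=np.load('top0d.npy');W0=worldpts('top',d0);t0=np.load('top0.npy')
p,d=viewer.camera('top');W=worldpts('top',d)
def st(W,x0,x1,y0,y1):
    T=(W[...,:2]-TO);a=T@TX;b=T@TY;m=(a>x0)&(a<x1)&(b>y0)&(b<y1);z=W[m][:,2];return np.round([m.sum(),np.median(z),z.std()],4)
# sliding initially: front board strips / now
print('before  -y strip',st(W0,-.05,.04,-.068,-.05),'+y',st(W0,-.05,.04,.05,.068),'rear',st(W0,-.14,-.1,-.068,.068))
print('after   -y strip front',st(W,.09,.14,-.068,-.05),'+y front',st(W,.09,.14,.05,.068),'+y rear',st(W,-.07,-.03,.05,.068))
print('base before',st(W0,-.1,.1,-.115,-.105),st(W0,-.1,.1,.09,.115),'after',st(W,.05,.15,-.115,-.09),'plate',st(W0,-.05,.05,-.035,.035),st(W,.03,.1,0,.035))
E
```

```text
before  -y strip [2.36e+02 4.37e-02 1.90e-03] +y [2.41e+02 4.37e-02 1.80e-03] rear [7.78e+02 4.39e-02 1.90e-03]
after   -y strip front [1.30e+02 3.54e-02 1.80e-03] +y front [1.29e+02 3.54e-02 1.80e-03] +y rear [3.710e+02 5.227e-01 2.210e-01]
base before [2.58e+02 1.22e-02 1.49e-02] [7.02e+02 1.19e-02 2.00e-03] after [3.34e+02 1.17e-02 2.00e-03] plate [1.023e+03 6.400e-02 3.700e-03] [3.59e+02 5.61e-02 1.80e-03]
```

The board dropped 8.3 mm at the front, level from side to side, and the plate top went from 64.0 to 56.1 mm. On to the latch.

```bash
cat >> h.py <<'E'
def swing(phi,gap):
    a=np.radians(phi); pk=np.array([-.0195,-.0985])+.036*np.array([np.cos(a),np.sin(a)])
    tg=np.array([np.sin(a),-np.cos(a)]); f=pk-gap*tg
    return tr(*f), YAW+np.arctan2(tg[1],tg[0])+np.pi
E
python3 - <<'E'
from h import *
f,y=swing(208,.023);print(inc([*f,.053],y),f)
o=get_obs();print(o['time_s'],o['eef_pos'])
E
```

```text
(array([0.077 , 0.1358, 0.0764]), np.float64(61.99)) [ 0.62550241 -0.01742683]
9.5833 [ 0.48772099 -0.0908265   0.12934803]
```

move_arm(
  increments=[
    {"tx": 0.01, "ty": 0.015, "tz": 0, "turn": 7},
    {"tx": 0.02, "ty": 0.035, "tz": 0, "turn": 14},
    {"tx": 0.035, "ty": 0.06, "tz": 0, "turn": 21},
    {"tx": 0.05, "ty": 0.085, "tz": 0, "turn": 28},
    {"tx": 0.062, "ty": 0.11, "tz": 0, "turn": 35},
    {"tx": 0.072, "ty": 0.128, "tz": 0, "turn": 42},
    {"tx": 0.077, "ty": 0.136, "tz": 0, "turn": 49},
    {"tx": 0.077, "ty": 0.136, "tz": 0.01, "turn": 56},
    {"tx": 0.077, "ty": 0.136, "tz": 0.03, "turn": 62},
    {"tx": 0.077, "ty": 0.136, "tz": 0.05, "turn": 62},
    {"tx": 0.077, "ty": 0.136, "tz": 0.068, "turn": 62},
    {"tx": 0.077, "ty": 0.136, "tz": 0.076, "turn": 62},
    {"tx": 0.077, "ty": 0.136, "tz": 0.076, "turn": 62},
  ],
)

```text
time_s: 10.67
eef_pos: [0.623, -0.017, 0.0494]
eef_rot: [-0.002, 0.973, 0.229, -0.003]
wrist_force: [-0.7, 0.2, 0.3]
opening: -0.002
```

```bash
python3 - <<'E'
from h import *
p,d=viewer.camera("side")
cv2.imwrite('pics/side8.png',cv2.resize(p[120:270,250:450],None,fx=3.5,fy=3.5,interpolation=cv2.INTER_CUBIC)[...,::-1])
o=get_obs();print(o['time_s'],totr(o['eef_pos']),o['eef_pos'],o['wrist_force'],o['q'])
f,y=swing(208,.023);print('err',inc([*f,.053],y))
for phi in range(204,80,-6):
    f,y=swing(phi,.0148);print(phi,inc([*f,.053],y))
E
```

```text
10.7167 [-0.04036073 -0.13452249] [ 0.62431987 -0.01726828  0.05133578] [0.69541112 0.26062101 0.79898401] [-2.17458629e-01  4.97921252e-01  1.58871428e+00  1.24682840e-04
  1.05909944e+00 -6.79931615e-01]
err (array([ 0.001 ,  0.0007, -0.0017]), np.float64(-0.01))
204 (array([-0.0098,  0.0016, -0.0016]), np.float64(3.99))
198 (array([-0.0137,  0.0027, -0.0016]), np.float64(9.99))
192 (array([-0.0177,  0.0034, -0.0016]), np.float64(15.99))
186 (array([-0.0218,  0.0036, -0.0016]), np.float64(21.99))
180 (array([-0.0259,  0.0034, -0.0016]), np.float64(27.99))
174 (array([-0.0299,  0.0028, -0.0016]), np.float64(33.99))
168 (array([-0.0338,  0.0018, -0.0016]), np.float64(39.99))
162 (array([-0.0376,  0.0003, -0.0015]), np.float64(45.99))
156 (array([-0.0413, -0.0015, -0.0015]), np.float64(51.99))
150 (array([-0.0447, -0.0037, -0.0015]), np.float64(57.99))
144 (array([-0.0479, -0.0062, -0.0015]), np.float64(63.99))
138 (array([-0.0508, -0.0091, -0.0015]), np.float64(69.99))
132 (array([-0.0534, -0.0123, -0.0015]), np.float64(75.99))
126 (array([-0.0556, -0.0157, -0.0014]), np.float64(81.99))
120 (array([-0.0575, -0.0193, -0.0014]), np.float64(87.99))
114 (array([-0.059 , -0.0231, -0.0014]), np.float64(93.99))
108 (array([-0.06  , -0.027 , -0.0014]), np.float64(99.99))
102 (array([-0.0607, -0.031 , -0.0014]), np.float64(105.99))
96 (array([-0.0609, -0.0351, -0.0014]), np.float64(111.99))
90 (array([-0.0608, -0.0392, -0.0014]), np.float64(117.99))
84 (array([-0.0601, -0.0432, -0.0014]), np.float64(123.99))
```

View pics/side8.png

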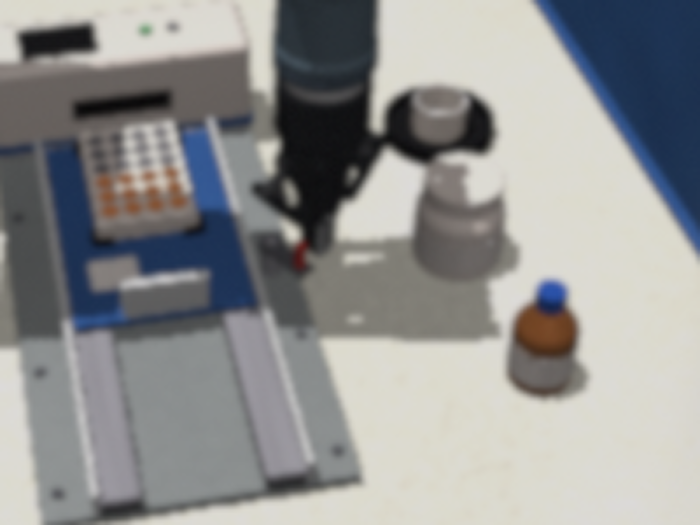

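The finger stands right behind the red peg (≈(300,255) in the zoom), clear of the jar and bottle. I'll swing it along the arc, turning with it.

move_arm(
  increments=[
    {"tx": -0.003, "ty": 0.001, "tz": -0.001, "turn": 1},
    {"tx": -0.0065, "ty": 0.001, "tz": -0.001, "turn": 3},
    {"tx": -0.01, "ty": 0.0015, "tz": -0.001, "turn": 4},
    {"tx": -0.0137, "ty": 0.0027, "tz": -0.001, "turn": 10},
    {"tx": -0.0177, "ty": 0.0034, "tz": -0.001, "turn": 16},
    {"tx": -0.0218, "ty": 0.0036, "tz": -0.001, "turn": 22},
    {"tx": -0.0259, "ty": 0.0034, "tz": -0.001, "turn": 28},
    {"tx": -0.0299, "ty": 0.0028, "tz": -0.001, "turn": 34},
    {"tx": -0.0338, "ty": 0.0018, "tz": -0.001, "turn": 40},
    {"tx": -0.0376, "ty": 0.0003, "tz": -0.001, "turn": 46},
    {"tx": -0.0413, "ty": -0.0015, "tz": -0.001, "turn": 52},
    {"tx": -0.0447, "ty": -0.0037, "tz": -0.001, "turn": 58},
    {"tx": -0.0479, "ty": -0.0062, "tz": -0.001, "turn": 64},
    {"tx": -0.0508, "ty": -0.0091, "tz": -0.001, "turn": 70},
  ],
)

```text
time_s: 11.88
eef_pos: [0.5772, -0.0332, 0.0559]
eef_rot: [0.0, 0.928, -0.373, 0.002]
wrist_force: [0.1, -1.9, 0.8]
opening: 0.003
```

```bash
python3 - <<'E'
from h import *
p,d=viewer.camera("side")
cv2.imwrite('pics/side9.png',cv2.resize(p[120:270,250:450],None,fx=3.5,fy=3.5,interpolation=cv2.INTER_CUBIC)[...,::-1])
o=get_obs();print(o['time_s'],totr(o['eef_pos']),o['eef_pos'],o['wrist_force'],o['q'])
for phi in range(138,80,-6):
    f,y=swing(phi,.0148);print(phi,inc([*f,.053],y))
E
```

```text
11.9333 [-0.05708652 -0.08700253] [ 0.57637836 -0.03274441  0.05572969] [ 0.55112101 -0.98871229  0.91360498] [-2.61924151e-01  4.00866074e-01  1.72099325e+00 -6.65027165e-04
  1.01773968e+00  5.09401344e-01]
138 (array([-0.0018,  0.0004,  0.0027]), np.float64(-0.67))
132 (array([-0.0056,  0.0018,  0.0027]), np.float64(5.33))
126 (array([-0.0096,  0.0028,  0.0027]), np.float64(11.33))
120 (array([-0.0136,  0.0033,  0.0027]), np.float64(17.33))
114 (array([-0.0177,  0.0035,  0.0027]), np.float64(23.33))
108 (array([-0.0218,  0.0032,  0.0027]), np.float64(29.33))
102 (array([-0.0258,  0.0025,  0.0027]), np.float64(35.33))
96 (array([-0.0297,  0.0014,  0.0027]), np.float64(41.33))
90 (array([-0.0335, -0.0001,  0.0027]), np.float64(47.33))
84 (array([-0.0371, -0.0021,  0.0027]), np.float64(53.33))
```

View pics/side9.png

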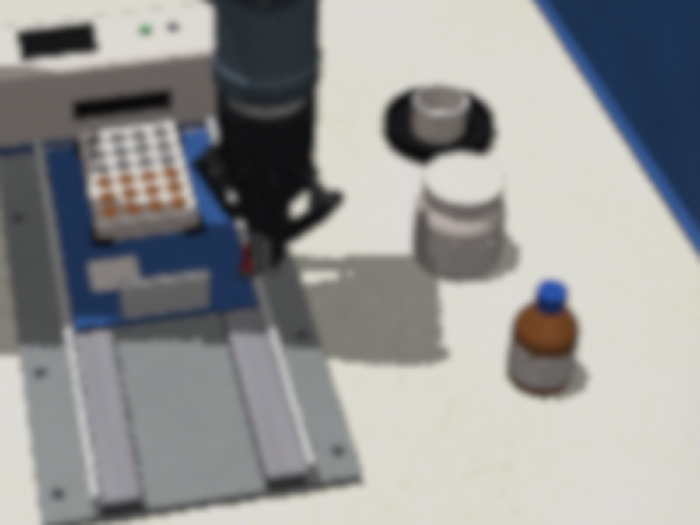

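The peg moves with the finger and is now at about (247,260), approaching the carrier edge. I'll continue the arc, slower near the stop.

move_arm(
  increments=[
    {"tx": -0.0037, "ty": 0.001, "tz": 0.001, "turn": 2},
    {"tx": -0.0056, "ty": 0.0018, "tz": 0.002, "turn": 5},
    {"tx": -0.0096, "ty": 0.0028, "tz": 0.0025, "turn": 11},
    {"tx": -0.0136, "ty": 0.0033, "tz": 0.0025, "turn": 17},
    {"tx": -0.0177, "ty": 0.0035, "tz": 0.0025, "turn": 23},
    {"tx": -0.0198, "ty": 0.0033, "tz": 0.0025, "turn": 26},
    {"tx": -0.0218, "ty": 0.0032, "tz": 0.0025, "turn": 29},
    {"tx": -0.0238, "ty": 0.0028, "tz": 0.0025, "turn": 32},
    {"tx": -0.0258, "ty": 0.0025, "tz": 0.0025, "turn": 35},
    {"tx": -0.0278, "ty": 0.002, "tz": 0.0025, "turn": 38},
    {"tx": -0.0297, "ty": 0.0014, "tz": 0.0025, "turn": 41},
  ],
)

```text
time_s: 12.85
eef_pos: [0.5546, -0.0133, 0.0531]
eef_rot: [-0.0, 0.74, -0.673, 0.001]
wrist_force: [0.4, -1.4, 1.3]
opening: 0.001
```

```bash
python3 - <<'E'
from h import *
o=get_obs();print(o['time_s'],totr(o['eef_pos']),o['eef_pos'],o['wrist_force'])
for phi in range(102,76,-3):
    f,y=swing(phi,.0148);print(phi,inc([*f,.053],y))
E
```

```text
12.85 [-0.03821377 -0.06472041] [ 0.55459791 -0.01329486  0.05306577] [ 0.40967213 -1.36122168  1.2868637 ]
102 (array([ 0.0034, -0.0012,  0.0001]), np.float64(-5.03))
99 (array([ 0.0016, -0.0003,  0.0001]), np.float64(-2.03))
96 (array([-0.0003,  0.0004,  0.0001]), np.float64(0.97))
93 (array([-0.0022,  0.0011,  0.0001]), np.float64(3.97))
90 (array([-0.0042,  0.0017,  0.0001]), np.float64(6.97))
87 (array([-0.0061,  0.0022,  0.0001]), np.float64(9.97))
84 (array([-0.0081,  0.0026,  0.0001]), np.float64(12.97))
81 (array([-0.0102,  0.0029,  0.    ]), np.float64(15.97))
78 (array([-0.0122,  0.0031,  0.    ]), np.float64(18.97))
```

Now straight on, 1 mm per row, until the force rises.

move_arm(
  increments=[
    {"tx": -0.001, "ty": 0.0005, "tz": 0, "turn": 2},
    {"tx": -0.002, "ty": 0.001, "tz": 0, "turn": 4},
    {"tx": -0.003, "ty": 0.0013, "tz": 0, "turn": 5.5},
    {"tx": -0.004, "ty": 0.0016, "tz": 0, "turn": 7},
  ],
)

```text
time_s: 13.18
eef_pos: [0.5528, -0.0108, 0.0532]
eef_rot: [-0.0, -0.698, 0.716, -0.002]
wrist_force: [0.3, -9.5, 0.3]
opening: 0.002
```

move_arm(
  increments=[
    {"tx": -0.0007, "ty": 0, "tz": 0, "turn": 0},
    {"tx": -0.0014, "ty": 0, "tz": 0, "turn": 0},
  ],
)

```text
time_s: 13.35
eef_pos: [0.5529, -0.0105, 0.0532]
eef_rot: [-0.001, -0.699, 0.715, -0.002]
wrist_force: [-1.7, -14.0, -0.4]
opening: -0.0
```

The force rose to 14 N at the expected shut position. I'll withdraw and inspect.

move_arm(
  increments=[
    {"tx": 0.004, "ty": 0, "tz": 0, "turn": 0},
    {"tx": 0.01, "ty": 0, "tz": 0, "turn": 0},
    {"tx": 0.018, "ty": 0, "tz": 0, "turn": 0},
    {"tx": 0.02, "ty": 0, "tz": -0.02, "turn": 0},
    {"tx": 0.02, "ty": 0, "tz": -0.05, "turn": 0},
    {"tx": 0.02, "ty": 0, "tz": -0.085, "turn": 0},
    {"tx": 0.03, "ty": 0.01, "tz": -0.12, "turn": 0},
    {"tx": 0.055, "ty": 0.025, "tz": -0.15, "turn": 0},
    {"tx": 0.09, "ty": 0.04, "tz": -0.16, "turn": 0},
    {"tx": 0.13, "ty": 0.055, "tz": -0.16, "turn": 0},
    {"tx": 0.17, "ty": 0.07, "tz": -0.16, "turn": 0},
    {"tx": 0.21, "ty": 0.085, "tz": -0.16, "turn": 0},
    {"tx": 0.24, "ty": 0.1, "tz": -0.16, "turn": 0},
    {"tx": 0.27, "ty": 0.11, "tz": -0.16, "turn": 0},
    {"tx": 0.28, "ty": 0.115, "tz": -0.16, "turn": 0},
    {"tx": 0.28, "ty": 0.115, "tz": -0.16, "turn": 0},
    {"tx": 0.28, "ty": 0.115, "tz": -0.16, "turn": 0},
  ],
)

```text
time_s: 14.77
eef_pos: [0.4293, -0.2845, 0.2118]
eef_rot: [0.0, -0.697, 0.717, 0.0]
wrist_force: [-0.4, -0.3, -0.5]
opening: 0.0
```

```bash
python3 - <<'E'
from h import *
o=get_obs();print(o['time_s'],o['eef_pos'],o['wrist_force'])
front()
p,d=viewer.camera('top');W=worldpts('top',d)
cv2.imwrite('pics/top10.png',cv2.resize(p[90:290,170:390],None,fx=3,fy=3,interpolation=cv2.INTER_CUBIC)[...,::-1])
def st(x0,x1,y0,y1):
    T=(W[...,:2]-TO);a=T@TX;b=T@TY;m=(a>x0)&(a<x1)&(b>y0)&(b<y1);z=W[m][:,2];return np.round([m.sum(),np.median(z),z.std()],4)
print('board fr',st(.09,.14,-.068,-.05),st(.09,.14,.05,.068),'rear',st(-.07,-.04,-.068,-.05),st(-.07,-.04,.05,.068),'plate',st(.03,.13,-.035,.035))
hsv=cv2.cvtColor(p,cv2.COLOR_RGB2HSV)
m=(cv2.inRange(hsv,(0,120,50),(6,255,255))|cv2.inRange(hsv,(172,120,50),(180,255,255)))
T=W[...,:2]-TO;m[~((abs(T@TX+.02)<.06)&(abs(T@TY+.08)<.06))]=0
v,u=np.nonzero(m);P=ray('top',[u.mean(),v.mean()],.062)[0];print('peg',len(u),totr(P),'rel pivot',totr(P)-[-.02,-.098])
q,d2=viewer.camera('side')
cv2.imwrite('pics/side10.png',cv2.resize(q[110:260,235:435],None,fx=3.5,fy=3.5,interpolation=cv2.INTER_CUBIC)[...,::-1])
E
```

```text
14.7667 [ 0.42931117 -0.28449236  0.21177586] [-0.38044222 -0.28820287 -0.54158255]
189 230.47 0.044 front x [ 0.1498 -0.068 ]
189 230.47 0.036 front x [ 0.1519 -0.0691]
192 230.44 0.044 front x [ 0.1496 -0.06  ]
192 230.44 0.036 front x [ 0.1517 -0.0611]
237 228.57 0.044 front x [0.1504 0.0586]
237 228.57 0.036 front x [0.1525 0.0585]
240 228.42 0.044 front x [0.1505 0.0664]
240 228.42 0.036 front x [0.1526 0.0664]
board fr [1.31e+02 3.56e-02 1.80e-03] [1.28e+02 3.57e-02 1.70e-03] rear [6.80e+01 3.55e-02 1.70e-03] [7.80e+01 3.56e-02 2.00e-03] plate [1.025e+03 5.600e-02 1.800e-03]
peg 17 [-0.02112179 -0.06163633] rel pivot [-0.00112179  0.03636367]
```

View pics/top10.png

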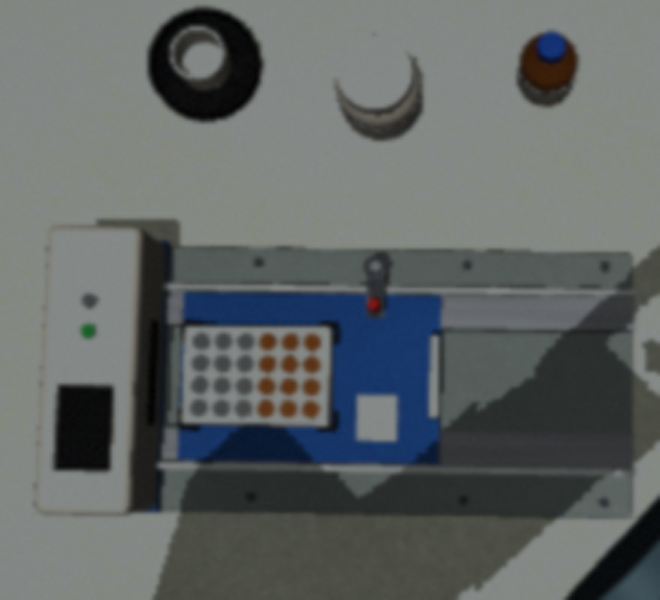

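View pics/side10.png

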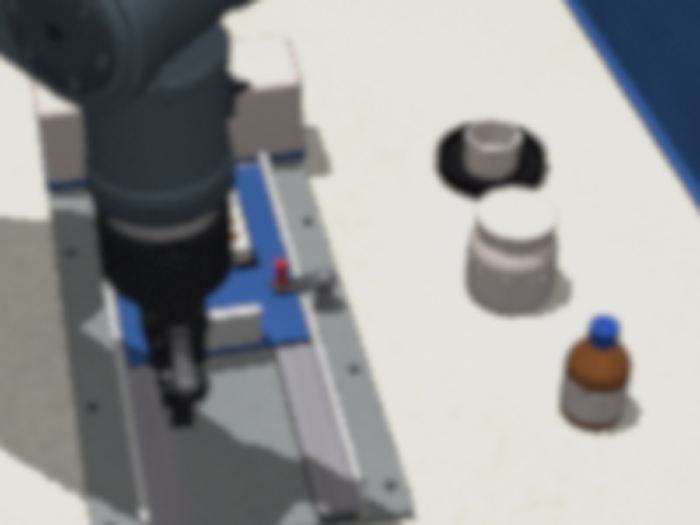

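The top view shows the latch bar straight across the carrier's edge, pivot (376,264) to peg (374,304). The carrier is level, the plate is in its nest, the bystanders look unmoved and the arm is clear. Handing in.

```bash
python3 -c "
from bench import workorder,get_obs
print(workorder.hand_in());o=get_obs();print(o['time_s'],o['wrist_force'])"
```

```text
the job is handed in; nothing more can be done
None
the job is handed in; nothing more can be done
```

The carrier is seated in its notches and the latch is shut over its edge. I handed the job in at about 15 s on the robot's clock.

- **Push:** I pushed the end plate with the closed fingertip about 100 mm along the rails, with 2 to 5 N showing while it slid. I slowed to about 6 mm/s at the end, until it stopped dead and the force rose to 14 N.
- **Latch:** I then swung the red peg round in an arc to its stop, where the force also rose to 14 N. After that I drew the arm back and up, clear of everything.

**Last checks:**
- **Carrier:** all four corner areas of the board measured 35.5–35.7 mm high, against 43.7 mm while sliding, so it is down and level. Its front edge is at track x of about 151 mm, where 150 mm was expected.
- **Well plate:** it is in its nest, with its top at 56 mm.
- **Latch:** the peg measured at (-1, +36) mm from the pivot, which is shut to within what the camera can resolve (about 2°).
- **Bystanders:** the jar, bottle and dish look unmoved.

**What went wrong:** one move call was refused by the input check and sent again, with no effect on the scene. The line meant to read the arm's state after hand-in returned nothing. My last force reading, before hand-in, was under 1 N, which fits the arm touching nothing.

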